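# Lock the lost-property cash box

### The job

The two lost beads are in the grey cash box. Shut its lid and lock it with the bar knob sunk in the round recess of the lid: press the knob in against its spring, turn it clockwise while it is held in until it comes up against its stop, and let it spring back out so that it cannot turn back. Leave all the other lost things where they are, and let go of the box.

Things in the scene. Friction and masses are not known exactly. Their poses are not given: they have to be found in the camera images.
- cashbox: Grey plastic cash box, fixed in place, 200 mm deep (x), 260 mm wide (y), 120 mm high with the lid shut. Origin: centre of the underside; x points from the front (robot's side) to the back, where the lid is hinged; z up. Lid hinge axis along y at x = 100, z = 114 mm. Lid shut, the knob's axis is upright at x = -42, y = 0. A folded bail lies on the lid behind the recess, 10 mm above the lid at most.
- lid (a joint): Angle of the lid in rad: 0 shut, growing as the front edge rises. It starts about half open, 0.45 to 0.9. The hinge is stiff, so that the lid stays where it is left; 2 to 6 N pressed on its front edge swings it down. The lid is a 6 mm plate, 200 mm from hinge to front edge.
- lid_edge (a point): Middle of the lid's front edge, on its upper face (200 mm from the hinge). Its axes: x along the lid towards the hinge, z out of the lid's upper face.
- lock (a point): Centre of the round recess in the lid, on the knob's axis, level with the lid's upper face; turns with the lid, not with the knob. z points out of the lid, x towards the hinge. The recess is a cup of 86 mm inside diameter, its rim 4 mm above the lid's upper face and its floor 36 mm below that face. A fully opened gripper may not fit: enter partly open.
- knob_top (a point): Centre of the top of the knob's dark grip bar, 60 mm long (this point's y), 16 mm wide (x), 28 mm high. Sprung out, its top is level with the recess's rim, 4 mm above the lid's upper face, and its foot is 12 mm over the recess's floor. Pressing lowers it by up to 9 mm. Grip it across its width. A small white rib on top marks its -y end.
- knob (a joint): Knob angle in rad, growing clockwise from above: at 0 the bar lies along the box's y, at pi/2 along its x. It starts at 0 to 0.25 and cannot pass 0.33 unless pressed in. Pressed in it turns on to a solid stop at 1.36 to 1.87, different in every lock, to be felt. In the last 0.1 or so before the stop it can spring out and is then locked. Turning takes about 0.1 Nm.
- lock_push (a joint): How far the knob is pressed in, in m: 0 sprung out, 0.009 fully in; it turns past 0.33 rad only when in by more than 0.005. The spring takes 5 N to start and 9 N fully in. Between 0.4 rad and the locked place the knob stays in by about 0.005 when let go, so that it can be regrasped on the way.
- bead_a: Glossy brown wooden bead, 40 mm ball, lying in the cash box.
- bead_b: Another such bead, in the cash box.
- plane: Silver toy aeroplane, 150 mm long and 150 mm span, beside the box on its right (-y). Leave it.
- torch: Red torch, 148 mm tall, 54 mm wide, standing on its head beside the box on its left (+y). Leave it.
- ruler: Piece of bamboo ruler, 150 x 28 x 5 mm, lying in front of the box. Leave it.
- case: Dark spectacle case, 158 x 62 x 40 mm, out on the left. Leave it.
- flask: Steel drinking bottle, 190 mm tall, 68 mm across, standing out on the left. Leave it.

How it is judged:
On the way, in this order (a step that is already met when the one before it is completed fails the run):
1. the lid is shut while the knob is still unlocked (value of joint lid below 0.025 rad and value of joint knob below 0.5 rad), for 0.2 s.
2. the knob is pressed in and turned on under its guide (value of joint lock_push above 0.004 m and value of joint knob above 0.6 rad and value of joint lid below 0.04 rad), for 0.1 s.
At the end, for the whole second after the job is handed in: The lid is shut (lid angle under 0.025 rad), the knob has been turned to its stop end (knob angle over 1.15 rad, which sprung out is possible only in the locked place) and has sprung out again (pressed in by less than 2 mm), both beads are in the box, and the robot has let go (value of joint lid below 0.025 rad and value of joint knob above 1.15 rad and value of joint lock_push below 0.002 m and z of each of bead_a, bead_b in the frame of cashbox above 0 m and horizontal distance between each of bead_a, bead_b and cashbox below 0.165 m); the robot touches nothing.
It fails at once if another lost thing is shifted by more than 30 mm or knocked over (distance of any of plane, torch, ruler, case, flask from where it was at the start of the episode above 0.03 m or angle between any of torch, flask's own z axis and vertical above 0.5 rad).
It also fails if it takes over 64 s, if anything falls off the work surface, if the arm or the gripper's body presses on something with over 40 N, if the wrist force passes 120 N, or if a joint passes its speed limit or range.

### The arm

A 6-joint arm with a two-finger parallel gripper is mounted at the origin on the work surface. World frame = base frame: x ahead of the robot, y to its left, z up, the work surface at z = 0. Lengths are in m, angles in rad, forces in N, time in s.
With the tool pointing down it reaches from about 0.25 to 0.725 m from the base axis. Payload 4 kg.
Tool frame: the origin (TCP) lies between the finger pads; the fingertips stand 25 mm ahead of it and the grasp point (between the pads) lies 6 mm ahead of it; z points along the fingers, y is the direction in which the jaws open and shut (so a half turn about z gives the same grasp; the last joint's range is limited). The gripper opens to 85 mm and grips with 20 to 120 N. Pads are 22 mm wide; open, the fingers measure 114 mm over their backs; the gripper's body (76 mm by 85 mm) begins 54 mm behind the grasp point. The pads swing forward as they close: fully open they stand 13 mm farther back than shut.
Start: joints at [1.247, 0.241, 0.005, 1.335, 0, 1.571], TCP at [0.159, 0.474, 0.222] pointing down, gripper open.
Joint ranges: [-2.72, 2.72], [-1.05, 1.87], [-1.09, 1.28], [-1.99, 2.15], [-1.42, 1.44], [-3.14, 3.14]. Speed limits (rad/s): [2.79, 2.79, 3.14, 3.14, 3.14, 3.14].

### API

Orientations are given as a 3x3 rotation matrix whose columns are the frame's x, y, z axes.
In Python, from workcell import arm gives the robot as it stands.
- The arm moves only by the tool step_arm, never from a script. Its argument "commands" is a list of rows, each a list of 7 numbers: the shift along the world's x, y, z in cm, then the turn, a rotation vector about the world's x, y, z in rad, then the opening, from -1 (shut) to 1 (fully open), so that 0 is half open. In form: [[x, y, z, wx, wy, wz, jaw], ...]. A call has 1 to 8 rows; each row shifts and turns the commanded pose from where the row before left it; what a row does not reach is not made up. A row lasts 1/10 s, in which the tool goes at most 50 mm and 8.59 degrees, less where a joint would pass 70% of its speed; a pose out of reach is approached as far as the arm can. A call with a gripper value outside its range is refused whole. The fingers move at their own pace and stop on an object; "force" is the grip in N (left out, the last holds). Time passes only in rows, so rows that do not move let the fingers close. It gives the time, the measured TCP pose, the force and the opening at its end, in the units of the state.
- arm.sense(): the state, without advancing time (a new reading comes with each control period).
- arm.read_camera(name): name is "scene" or "top"; returns the picture (480x640x3 uint8, red, green, blue); there is no depth.
- arm.camera_info(name): a dict with "intrinsics" (3x3 intrinsics, pixels), "rvec" (rotation vector, rad) and "tvec" (3), from world to camera coordinates, as OpenCV has them. Camera axes: x right, y down, z forward; pixel columns grow to the right and rows downward; lengths in m; the calibration is good to about 2 mm. A picture is of the moment at which its call begins. camera_info takes no time and is no camera call.
- arm.finish_job(): hands the job in, once; it reports no verdict.
The state is a dict: "time": time; "joint_positions": joint angles; "qd": joint speeds; "joint_torque": joint torques, N m; "ee_pos": TCP position; "tool_rot": TCP orientation; "contact_force": force on the tool from outside, world axes, zero at the start; "ft_torque": the same for the moment, N m; "width": finger opening in m.
Only numpy, scipy, OpenCV 4.12 (cv2) and the standard library are available. Lean on these libraries where they do the work, as an engineer would, in place of code of your own. Each camera call takes 0.05 s, during which the arm holds its last target. There are 200 camera calls.

## Working session

There is one attempt and no reset: what is moved stays moved. The work goes in short steps, Python scripts to look and compute and a tool call to move; the robot and the scene stay as the last step left them, time stands still between calls to the robot, and variables do not carry over. Pictures are saved under pics/ and viewed, about 8 in all and at most 12, crops included, and the job is handed in when it is done.

Besides the shell and the picture viewer there is one more tool, called as name(argument=value, ...) on one line, values as JSON. step_arm: Moves the arm, as the interface text tells. Its arguments: {"type":"object","properties":{"commands":{"type":"array"},"force":{"type":"number"}},"required":["commands"]}

```bash
mkdir -p pics; cat > h.py <<'E'
import numpy as np, cv2
from workcell import arm
def cam(n):
    c=arm.camera_info(n); return np.array(c["intrinsics"],float),cv2.Rodrigues(np.array(c["rvec"],float))[0],np.array(c["tvec"],float).ravel()
def proj(n,P):
    K,R,t=cam(n); p=(np.atleast_2d(P)@R.T+t)@K.T; return p[:,:2]/p[:,2:]
def ray(n,uv):
    K,R,t=cam(n); d=R.T@np.linalg.solve(K,[uv[0],uv[1],1.]); return -R.T@t,d/np.linalg.norm(d)
def onz(n,uv,z):
    o,d=ray(n,uv); return o+d*(z-o[2])/d[2]
def tri(a,ua,b,ub):
    o,d=ray(a,ua);p,e=ray(b,ub); s=np.linalg.lstsq(np.c_[d,-e],p-o,rcond=None)[0]
    A=o+d*s[0];B=p+e*s[1]; return (A+B)/2,np.linalg.norm(A-B)
def shot(n,f): 
    im=arm.read_camera(n); cv2.imwrite(f"pics/{f}.png",im[:,:,::-1]); return im
E
python3 - <<'E'
from h import *
shot("scene","s1");shot("top","t1")
for n in("scene","top"):
    K,R,t=cam(n);print(n,K[0,0],-R.T@t,R[2])
s=arm.sense();print(s["time"],s["ee_pos"],s["tool_rot"],s["width"])
E
```

```text
scene 475.06011573829676 [0.39640325 0.53627244 0.83858233] [ 0.14009251 -0.53013836 -0.83625798]
top 472.94540765764003 [0.43628942 0.07690034 1.11375884] [ 0.09248048  0.01902469 -0.99553273]
0.1 [0.15888037 0.47345761 0.22090133] [[-9.48039239e-01  3.18152817e-01 -6.21013171e-04]
 [ 3.18153423e-01  9.48037526e-01 -1.80239177e-03]
 [ 1.53077707e-05 -1.90631559e-03 -9.99998183e-01]] 0.08559341953683756
```

View pics/s1.png

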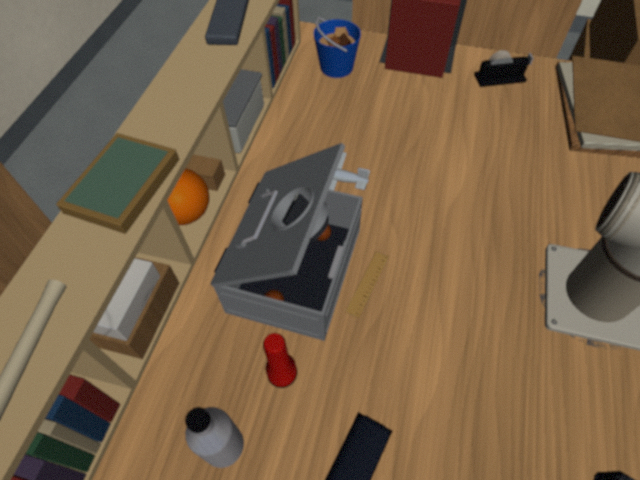

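View pics/t1.png

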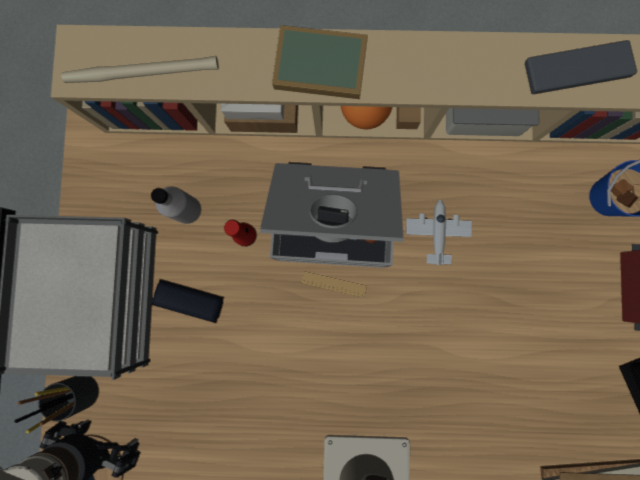

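The scene view shows the box with its lid half open: front corners near (343,146) and (296,275), recess near (293,210). In the top view the lid's front corners are near (262,236) and (404,238), the hinge edge is at row ~167, and the knob is at (333,214). The box's front rim is near row 264. I'll zoom both views for exact corners.

```bash
python3 - <<'E'
from h import *
a=cv2.imread("pics/s1.png")[135:345,205:375]; b=cv2.imread("pics/t1.png")[155:275,255:412]
A=cv2.resize(a,None,fx=2.8,fy=2.8,interpolation=2); B=cv2.resize(b,None,fx=2,fy=2,interpolation=2)
o=np.zeros((590,800,3),np.uint8); o[:588,:476]=A[:588,:476]; o[:240,480:794]=B[:,:314]
# second: top recess magnified
c=cv2.resize(cv2.imread("pics/t1.png")[185:255,295:373],None,fx=4,fy=4,interpolation=2); o[250:530,480:792]=c
cv2.imwrite("pics/z1.png",o)
E
```

```text
(no output)
```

View pics/z1.png

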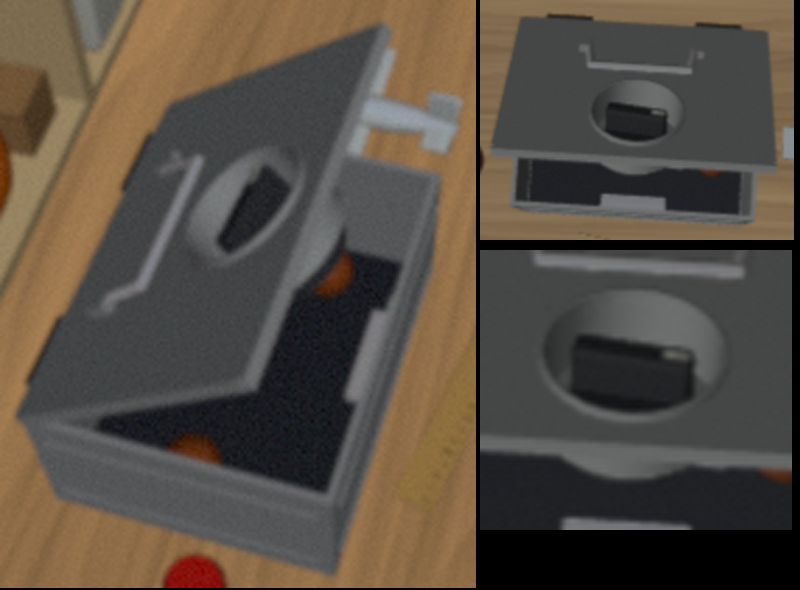

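The zoom gives these corners:

| Point | Scene | Top |
|---|---|---|
| Lid front left | (293.6,270.7) | (261.5,230) |
| Lid front right | (342.5,143.9) | (403,236.5) |
| Hinge left | (212,283) | (275,163.5) |
| Hinge right | (265.7,171.8) | (399,171) |

The knob's white rib is on the -y end and the bar is almost along y.

```bash
python3 - <<'E'
from h import *
np.set_printoptions(precision=4,suppress=True)
S=[(293.6,270.7),(342.5,143.9),(212.1,283.2),(265.7,171.8)];T=[(261.5,230),(403,236.5),(275,163.5),(399,171)]
P=[]
for s,t in zip(S,T):
    p,e=tri("scene",s,"top",t);P.append(p);print(p,e)
P=np.array(P)
print("widths",np.linalg.norm(P[0]-P[1]),np.linalg.norm(P[2]-P[3]),"depth",np.linalg.norm(P[0]-P[2]),np.linalg.norm(P[1]-P[3]))
for c in [(271.5,257.5),(392.5,264.5)]: print("rim top",onz("top",c,.114))
K=lambda x,y:(205+x/2.8,135+y/2.8)
for c in [K(330,493),K(440,178)]: print("rim scene",onz("scene",c,.114))
print("hinge on z.12",onz("top",T[2],.12),onz("top",T[3],.12),onz("scene",S[2],.12),onz("scene",S[3],.12))
E
```

```text
[0.533  0.2199 0.2416] 0.001802008171651323
[ 0.5254 -0.043   0.2419] 0.006030620265578626
[0.6885 0.2155 0.1246] 0.0044917984979389
[ 0.6806 -0.0493  0.1196] 0.0022736715158003253
widths 0.262950240099594 0.2649662405361598 depth 0.1946011351101265 0.19771300834339392
rim top [0.4901 0.2173 0.114 ]
rim top [ 0.482  -0.0388  0.114 ]
rim scene [0.4918 0.2141 0.114 ]
rim scene [ 0.4785 -0.0344  0.114 ]
hinge on z.12 [0.6919 0.2167 0.12  ] [ 0.6816 -0.0491  0.12  ] [0.688  0.2131 0.12  ] [ 0.6792 -0.049   0.12  ]
```

The measurements agree with each other: lid width 263–265 mm against 260 given, depth 195–198 mm, hinge z ≈ 0.12, lid angle ≈ 0.66. The box centre is near (0.586, 0.087), yaw ≈ -0.03, so the shut knob should be at (0.544, 0.088). Next I'll raise the arm and move over the lid's front edge with the jaws shut, turning the tool on the way.

step_arm(commands=[[0, 0, 5, 0, 0, 0.12, -1], [0, 0, 5, 0, 0, 0.12, -1], [3, -2.5, 1, 0, 0, 0.12, -1], [3.2, -2.6, 0, 0, 0, 0.12, -1], [3.2, -2.6, 0, 0, 0, 0.12, -1], [3.2, -2.6, 0, 0, 0, 0.12, -1], [3.2, -2.6, 0, 0, 0, 0.12, -1], [3.2, -2.6, 0, 0, 0, 0.12, -1]], force=40)

```text
time: 0.9
ee_pos: [0.3499, 0.3176, 0.3313]
tool_rot: [[-0.801, -0.598, -0.001], [-0.598, 0.801, -0.0], [0.001, -0.0, -1.0]]
contact_force: [0.2, 1.2, -1.5]
width: 0.0
```

```bash
python3 - <<'E'
from h import *
np.set_printoptions(precision=4,suppress=True)
s=arm.sense()
for k in("time","joint_positions","ee_pos","tool_rot","contact_force","width"):print(k,np.array(s[k]))
E
```

```text
time 0.9
joint_positions [0.737  0.1668 0.1941 1.5989 0.0001 0.0957]
ee_pos [0.3499 0.3176 0.3313]
tool_rot [[-0.8013 -0.5983 -0.0006]
 [-0.5983  0.8013 -0.0005]
 [ 0.0008 -0.     -1.    ]]
contact_force [ 0.2202  1.1863 -1.4766]
width 1.637328667683477e-05
```

The q6 relation holds, so the planned turn stays within its range. I'll carry on to above the lid's edge.

step_arm(commands=[[3.3, -2.6, 0, 0, 0, 0.13, -1], [3.3, -2.6, 0, 0, 0, 0.13, -1], [3.3, -2.6, 0, 0, 0, 0.13, -1], [3.3, -2.6, 0, 0, 0, 0.13, -1], [3.3, -2.8, 0, 0, 0, 0.13, -1], [3.0, -2.8, 0, 0, 0, 0.13, -1], [0, 0, -3, 0, 0, 0, -1], [0, 0, -2, 0, 0, 0, -1]])

```text
time: 1.7
ee_pos: [0.5448, 0.1575, 0.2794]
tool_rot: [[-0.157, -0.988, -0.002], [-0.988, 0.157, -0.0], [0.001, 0.002, -1.0]]
contact_force: [-0.5, -0.3, -0.0]
width: 0.0001
```

step_arm(commands=[[1, 0, 0, 0, 0, 0, -1], [0, 0, -1.9, 0, 0, 0, -1], [-0.5, 0, -0.8, 0, 0, 0, -1], [-0.5, 0, -0.7, 0, 0, 0, -1], [-0.8, 0, -1.5, 0, 0, 0, -1]])

```text
time: 2.2
ee_pos: [0.5365, 0.1591, 0.2325]
tool_rot: [[-0.154, -0.988, 0.001], [-0.988, 0.154, 0.0], [-0.0, -0.001, -1.0]]
contact_force: [1.4, 0.0, 5.0]
width: -0.0003
```

Contact force is 5 N upward, so the lid is swinging down. I'll follow its arc.

step_arm(commands=[[-0.7, 0, -1.5, 0, 0, 0, -1], [-0.55, 0, -1.5, 0, 0, 0, -1], [-0.4, 0, -1.5, 0, 0, 0, -1], [-0.3, 0, -1.5, 0, 0, 0, -1], [-0.15, 0, -1.5, 0, 0, 0, -1], [0, 0, -0.4, 0, 0, 0, -1], [0, 0, 0, 0, 0, 0, -1]])

```text
time: 2.9
ee_pos: [0.5144, 0.1588, 0.1529]
tool_rot: [[-0.154, -0.988, -0.002], [-0.988, 0.154, -0.001], [0.001, 0.002, -1.0]]
contact_force: [0.7, -0.3, 0.3]
width: 0.0002
```

step_arm(commands=[[0, 0, -0.3, 0, 0, 0, -1], [0, 0, -0.3, 0, 0, 0, -1], [0, 0, -0.2, 0, 0, 0, -1], [0, 0, 0, 0, 0, 0, -1]])

```text
time: 3.3
ee_pos: [0.5152, 0.1591, 0.1457]
tool_rot: [[-0.154, -0.988, 0.0], [-0.988, 0.154, 0.0], [-0.0, -0.0, -1.0]]
contact_force: [-0.8, -0.2, 0.6]
width: 0.0003
```

step_arm(commands=[[0, 0, -0.1, 0, 0, 0, -1], [0, 0, -0.1, 0, 0, 0, -1], [0, 0, -0.1, 0, 0, 0, -1], [0, 0, 0, 0, 0, 0, -1], [0, 0, 0, 0, 0, 0, -1]])

```text
time: 3.8
ee_pos: [0.5151, 0.159, 0.1426]
tool_rot: [[-0.154, -0.988, -0.0], [-0.988, 0.154, -0.0], [0.0, 0.0, -1.0]]
contact_force: [-1.2, -0.5, 1.4]
width: 0.0
```

step_arm(commands=[[0, 0, -0.1, 0, 0, 0, -1], [0, 0, -0.1, 0, 0, 0, -1], [0, 0, -0.1, 0, 0, 0, -1]])

```text
time: 4.1
ee_pos: [0.515, 0.159, 0.1396]
tool_rot: [[-0.154, -0.988, -0.0], [-0.988, 0.154, 0.0], [-0.0, 0.0, -1.0]]
contact_force: [-1.0, -0.4, 1.5]
width: 0.0004
```

I'm feeling less force than I expected at this depth, so I'll look.

```bash
python3 - <<'E'
from h import *
a=shot("scene","s2")[100:345,180:400]; b=shot("top","t2")[145:285,245:425]
o=np.zeros((540,800,3),np.uint8); o[:490,:440]=cv2.resize(a,None,fx=2,fy=2,interpolation=2); o[:280,440:800]=cv2.resize(b,None,fx=2,fy=2,interpolation=2)
cv2.imwrite("pics/z2.png",o[:,:,::-1]); print(arm.sense()["contact_force"],arm.sense()["time"])
E
```

```text
[-0.01188541  0.29417344  1.29401074] 4.2
```

View pics/z2.png

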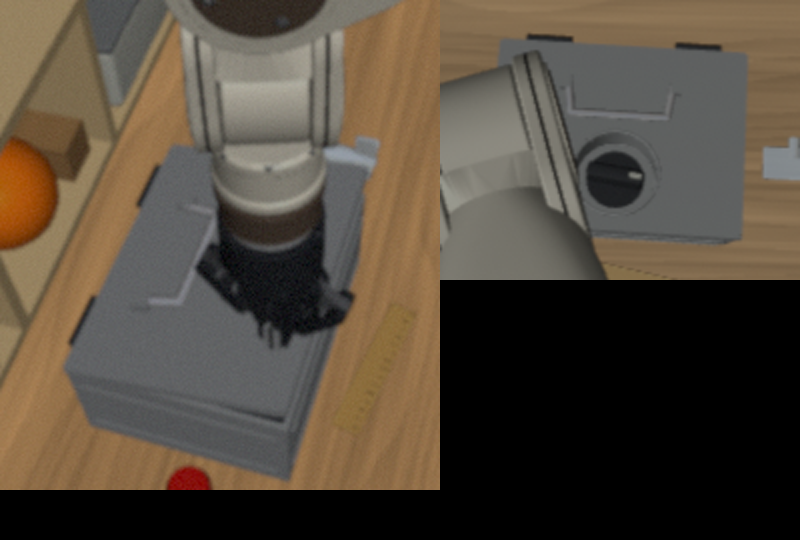

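The lid is nearly down. The scene crop still shows a dark gap at the front-left corner, around crop pixel (260,412), so I'll press on until it's firm.

step_arm(commands=[[0, 0, -0.1, 0, 0, 0, -1], [0, 0, -0.1, 0, 0, 0, -1], [0, 0, -0.1, 0, 0, 0, -1], [0, 0, -0.1, 0, 0, 0, -1]])

```text
time: 4.6
ee_pos: [0.515, 0.159, 0.1356]
tool_rot: [[-0.154, -0.988, -0.0], [-0.988, 0.154, -0.0], [0.0, 0.0, -1.0]]
contact_force: [-1.0, 1.3, 1.7]
width: 0.0
```

step_arm(commands=[[0, 0, -0.1, 0, 0, 0, -1], [0, 0, -0.1, 0, 0, 0, -1], [0, 0, -0.1, 0, 0, 0, -1], [0, 0, -0.1, 0, 0, 0, -1]])

```text
time: 5.0
ee_pos: [0.5151, 0.159, 0.1316]
tool_rot: [[-0.154, -0.988, -0.0], [-0.988, 0.154, -0.0], [0.0, 0.0, -1.0]]
contact_force: [-1.2, 0.3, 1.7]
width: -0.0001
```

```bash
python3 - <<'E'
from h import *
a=shot("scene","s3")[210:345,205:375]
o=cv2.resize(a,None,fx=4.4,fy=4.4,interpolation=2)
cv2.imwrite("pics/z3.png",o[:,:,::-1]); print(arm.sense()["contact_force"],arm.sense()["joint_torque"])
print(proj("scene",np.array(arm.sense()["ee_pos"])-[0,0,.025]))
E
```

```text
[-0.85743257  0.45034995  1.79637058] [-2.05587270e-01 -4.14656174e+01  2.37294620e+01 -2.51606768e-01
 -1.13138279e-01 -2.08421960e-03]
[[318.09876339 281.85788584]]
```

View pics/z3.png

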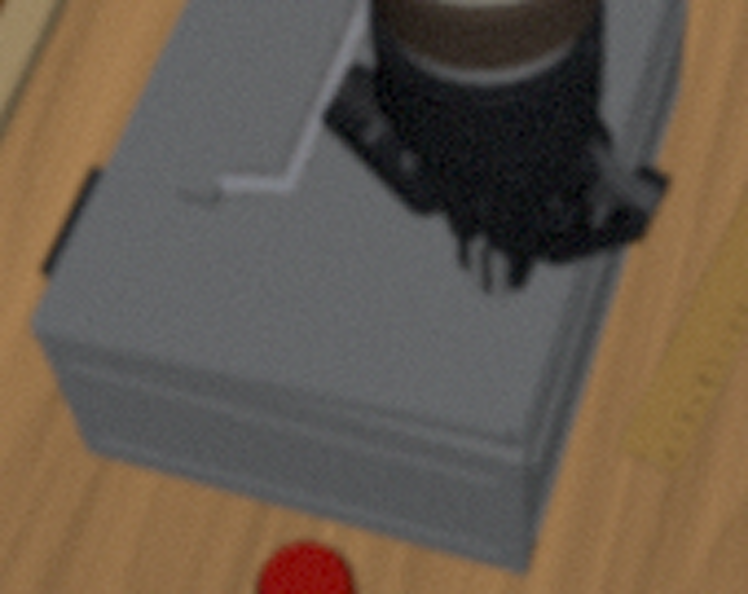

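The gap has closed. The fingertips show about 7 px higher than a 25 mm reach predicts, so the shut tips reach less far than I assumed. I'll press until it's firm.

step_arm(commands=[[0, 0, -0.1, 0, 0, 0, -1], [0, 0, -0.1, 0, 0, 0, -1], [0, 0, -0.1, 0, 0, 0, -1], [0, 0, 0, 0, 0, 0, -1]])

```text
time: 5.45
ee_pos: [0.5151, 0.159, 0.1285]
tool_rot: [[-0.154, -0.988, -0.0], [-0.988, 0.154, -0.0], [0.0, 0.0, -1.0]]
contact_force: [-0.5, 0.1, 0.0]
width: 0.0001
```

step_arm(commands=[[0, 0, -0.1, 0, 0, 0, -1], [0, 0, -0.1, 0, 0, 0, -1], [0, 0, -0.1, 0, 0, 0, -1]])

```text
time: 5.75
ee_pos: [0.515, 0.159, 0.1256]
tool_rot: [[-0.154, -0.988, -0.0], [-0.988, 0.154, -0.0], [0.0, 0.0, -1.0]]
contact_force: [-0.3, 0.1, 1.3]
width: -0.0001
```

step_arm(commands=[[0, 0, -0.1, 0, 0, 0, -1], [0, 0, -0.1, 0, 0, 0, -1], [0, 0, -0.1, 0, 0, 0, -1]])

```text
time: 6.05
ee_pos: [0.515, 0.159, 0.1226]
tool_rot: [[-0.154, -0.988, -0.0], [-0.988, 0.154, -0.0], [0.0, 0.0, -1.0]]
contact_force: [-1.8, -0.1, 1.7]
width: -0.0001
```

```bash
python3 - <<'E'
from h import *
np.set_printoptions(precision=4,suppress=True)
a=shot("scene","s4")[210:345,205:375]
o=cv2.resize(a,None,fx=4.4,fy=4.4,interpolation=2)
s=arm.sense();print(s["contact_force"],s["ft_torque"],s["ee_pos"])
p=np.array(s["ee_pos"])
for d in(0,.012,.025):
    q=proj("scene",p-[0,0,d])[0];print(d,q)
    cv2.circle(o,tuple(int(v) for v in (q-[205,210])*4.4),3,(255,0,0),-1)
cv2.imwrite("pics/z4.png",o[:,:,::-1])
E
```

```text
[-0.1469  0.3596  1.8114] [ 0.0522  0.2388 -0.0164] [0.515  0.159  0.1224]
0 [317.8817 277.4229]
0.012 [318.0406 280.7666]
0.025 [318.2084 284.2984]
```

View pics/z4.png

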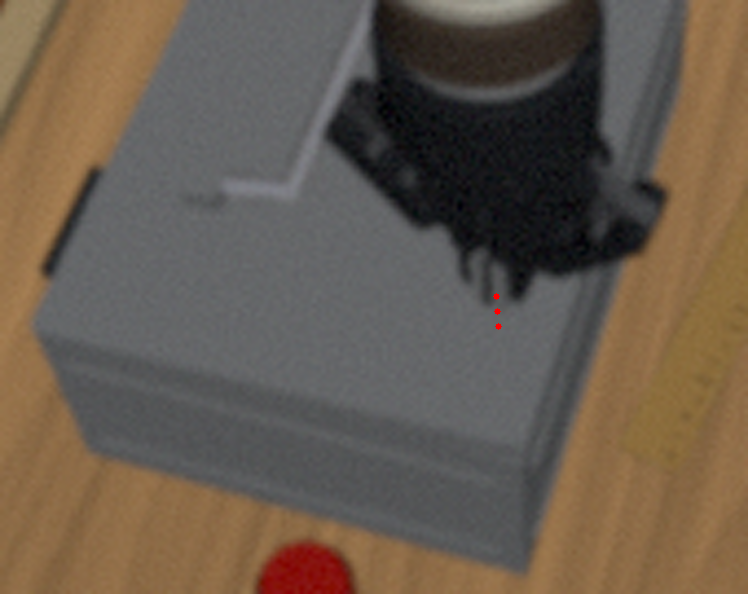

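The lid's corner moved from crop (523,435) to (523,448), so the lid was still descending. The tips show close to the TCP itself. I'll keep pressing.

step_arm(commands=[[0, 0, -0.1, 0, 0, 0, -1], [0, 0, -0.1, 0, 0, 0, -1]])

```text
time: 6.3
ee_pos: [0.515, 0.159, 0.1206]
tool_rot: [[-0.154, -0.988, -0.0], [-0.988, 0.154, 0.0], [-0.0, 0.0, -1.0]]
contact_force: [-0.7, -0.1, 2.2]
width: 0.0007
```

```bash
python3 - <<'E'
from h import *
s=arm.sense();print(s["contact_force"],s["joint_positions"])
for z in(.114,.12,.125,.13,.14): print(z,proj("scene",[.4895,.2165,z]),proj("scene",[.6885,.2145,z]))
E
```

```text
[-0.6534919  -0.05119262  2.24462116] [ 2.99486342e-01  3.80853232e-01 -7.05006014e-02  1.11953393e+00
  5.60701375e-05 -1.11677139e+00]
0.114 [[323.84270066 312.67676624]] [[212.26276429 285.46842132]]
0.12 [[323.79718952 311.14094247]] [[211.5297548  283.81926463]]
0.125 [[323.7588159  309.84598205]] [[210.9119614  282.42932615]]
0.13 [[323.72002828 308.53705069]] [[210.28774269 281.02493172]]
0.14 [[323.64118393 305.87636089]] [[209.01962419 278.1718635 ]]
```

step_arm(commands=[[0, 0, -0.1, 0, 0, 0, -1], [0, 0, -0.1, 0, 0, 0, -1]])

```text
time: 6.5
ee_pos: [0.5151, 0.159, 0.1186]
tool_rot: [[-0.154, -0.988, -0.0], [-0.988, 0.154, -0.0], [0.0, 0.0, -1.0]]
contact_force: [-1.2, -0.1, 2.1]
width: -0.0003
```

step_arm(commands=[[0, 0, -0.1, 0, 0, 0, -1], [0, 0, -0.1, 0, 0, 0, -1]])

```text
time: 6.7
ee_pos: [0.5151, 0.159, 0.1166]
tool_rot: [[-0.154, -0.988, -0.0], [-0.988, 0.154, 0.0], [-0.0, 0.0, -1.0]]
contact_force: [-1.8, 0.3, 2.1]
width: 0.0002
```

```bash
python3 - <<'E'
from h import *
a=shot("scene","s5")
for r in("s3","s4"):
    b=cv2.imread(f"pics/{r}.png")[:,:,::-1]; d=cv2.absdiff(a,b).max(2)[280:345,205:335]; print(r,d.mean(),(d>25).sum())
g=cv2.cvtColor(a,cv2.COLOR_RGB2GRAY).astype(int)
g4=cv2.imread("pics/s4.png",0).astype(int)
g3=cv2.imread("pics/s3.png",0).astype(int)
for q in(g3,g4,g): print(q[300:345,308:313].mean(1).astype(int))
E
```

```text
s3 4.405917159763313 4
s4 3.743076923076923 1
[ 99  99  98 101  99  98  93  87  89  96 101  97  89  86  83  84  89  92
  91  87  84  84  84  83  84  83  84  84  82  83  83  88  91  89  88  87
  95 106 112 117 117 115 117 117 116]
[101 102 101 101 102 102 100 100  96  91  86  86  84  84  83  86  88  92
  92  86  84  84  83  84  84  82  84  84  84  83  84  88  89  89  88  87
  95 104 113 117 116 116 114 117 115]
[103 103 103 102 104 103 102 104 100 101  93  88  84  84  83  85  89  92
  90  87  84  84  85  85  84  84  84  83  84  84  83  87  91  92  87  87
  95 105 113 116 115 117 117 116 116]
```

The lid's edge in the image is still falling with the tool, from row ~308.5 to ~310 in column 310. I'll continue.

step_arm(commands=[[0, 0, -0.1, 0, 0, 0, -1], [0, 0, -0.1, 0, 0, 0, -1]])

```text
time: 6.95
ee_pos: [0.5151, 0.159, 0.1147]
tool_rot: [[-0.154, -0.988, 0.0], [-0.988, 0.154, 0.0], [-0.0, 0.0, -1.0]]
contact_force: [-1.9, 0.1, 2.7]
width: 0.0
```

step_arm(commands=[[0, 0, -0.1, 0, 0, 0, -1], [0, 0, -0.1, 0, 0, 0, -1]])

```text
time: 7.15
ee_pos: [0.515, 0.159, 0.1126]
tool_rot: [[-0.154, -0.988, -0.0], [-0.988, 0.154, 0.0], [0.0, 0.0, -1.0]]
contact_force: [-1.2, -0.3, 1.1]
width: -0.0002
```

```bash
python3 - <<'E'
from h import *
a=shot("scene","s6"); t=shot("top","t6")
o=np.zeros((560,800,3),np.uint8)
o[:560,:480]=cv2.resize(a[230:342,250:346],None,fx=5,fy=5,interpolation=2)
o[:320,480:800]=cv2.resize(t[180:260,235:315],None,fx=4,fy=4,interpolation=2)
p=np.array(arm.sense()["ee_pos"])
q=proj("scene",p)[0]; cv2.circle(o,tuple(int(v) for v in (q-[250,230])*5),3,(255,0,0),-1)
cv2.imwrite("pics/z6.png",cv2.convertScaleAbs(o,alpha=1.6)[:,:,::-1])
g=cv2.cvtColor(a,cv2.COLOR_RGB2GRAY).astype(int); print(g[300:325,308:313].mean(1).astype(int))
E
```

```text
[103 102 104 103 104 104 103 104 104 103 101  93  89  86  83  85  89  91
  90  87  85  84  83  84  84]
```

View pics/z6.png

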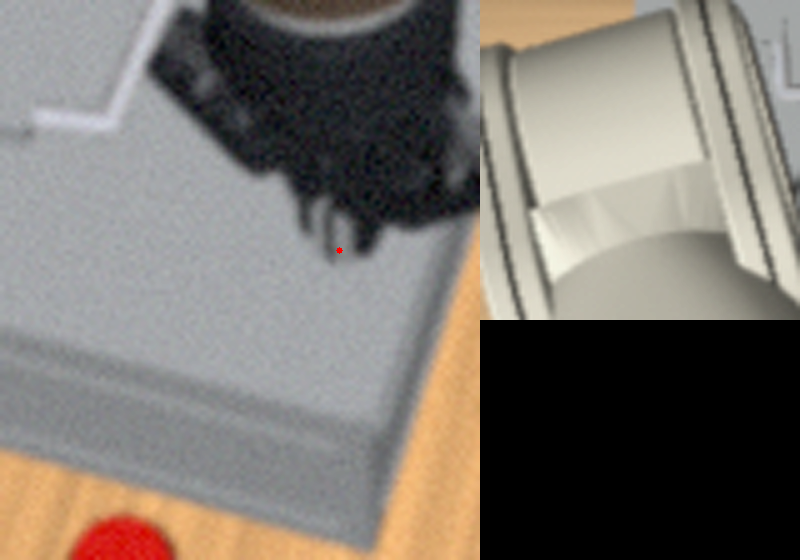

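The lid looks almost flush, but I still feel no hard stop. I'll carry on in 1 mm steps, watching the force.

step_arm(commands=[[0, 0, -0.1, 0, 0, 0, -1], [0, 0, -0.1, 0, 0, 0, -1]])

```text
time: 7.45
ee_pos: [0.5152, 0.159, 0.1107]
tool_rot: [[-0.154, -0.988, 0.0], [-0.988, 0.154, -0.0], [-0.0, -0.0, -1.0]]
contact_force: [-0.8, -0.3, 2.8]
width: 0.0001
```

step_arm(commands=[[0, 0, -0.1, 0, 0, 0, -1], [0, 0, -0.1, 0, 0, 0, -1]])

```text
time: 7.65
ee_pos: [0.5153, 0.159, 0.1103]
tool_rot: [[-0.154, -0.988, 0.001], [-0.988, 0.154, 0.0], [-0.0, -0.001, -1.0]]
contact_force: [-4.8, -1.5, 15.3]
width: -0.0001
```

That was a hard stop: 15 N at TCP z 0.1105, so the lid is shut. The knob is visible in the top view from here, so I'll measure it now.

```bash
python3 - <<'E'
from h import *
t=shot("top","t7"); s=shot("scene","s7")
o=np.zeros((560,800,3),np.uint8)
o[:480,:480]=cv2.resize(t[200:260,305:365],None,fx=8,fy=8,interpolation=2)
o[:480,480:800]=cv2.resize(s[170:260,260:320],(320,480),interpolation=2)
cv2.imwrite("pics/z7.png",cv2.convertScaleAbs(o,alpha=1.8)[:,:,::-1])
print(arm.sense()["contact_force"],arm.sense()["ee_pos"])
E
```

```text
[-3.44916321 -1.08735895 10.53108653] [0.51531498 0.15900204 0.11031768]
```

View pics/z7.png

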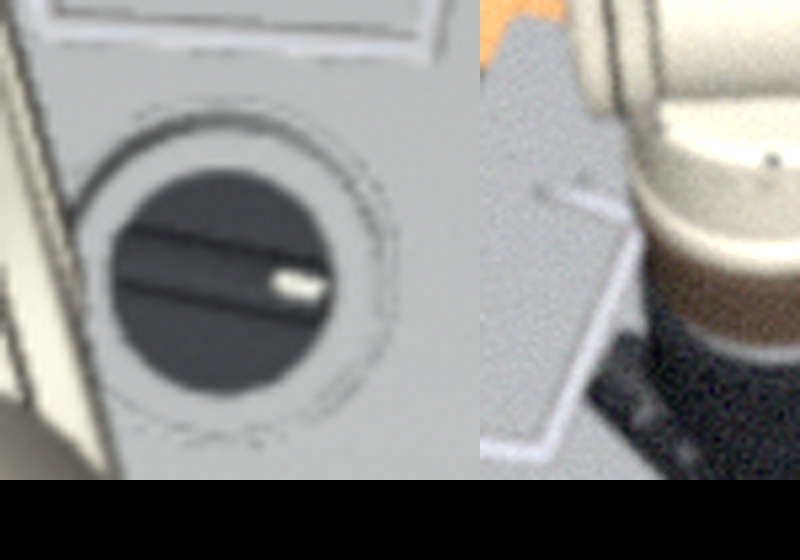

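The bar lies on a dark disc in the recess: ends near crop (120,255) and (327,293), i.e. pixels (320,231.9) and (345.9,236.6), with the white rib at the right (-y) end. The recess rim centre is near crop (235,272), i.e. (334.4,234).

```bash
python3 - <<'E'
from h import *
np.set_printoptions(precision=4,suppress=True)
for z in(.124,.11):
    a,b=onz("top",(320,231.9),z),onz("top",(345.9,236.6),z)
    print(z,a,b,"len",np.linalg.norm(a-b),"mid",(a+b)/2,"ang from +y cw",np.arctan2(*(a-b)[:2]))
    print("rim",onz("top",(334.4,234),z),"diam",np.linalg.norm(onz("top",(314.4,234),z)-onz("top",(354.4,234),z)))
print("disc",onz("top",(332.75,235.25),.096))
p=np.array(arm.sense()["ee_pos"]);print("tip scene ray at z .12/.11",onz("scene",(250+345/5,230+262/5),.12),onz("scene",(250+345/5,230+262/5),.105))
t=cv2.imread("pics/t7.png")
# lid edge right and front via known px: right front corner in top
g=cv2.cvtColor(t,cv2.COLOR_BGR2GRAY);print(g[245:275,370:375].mean(1).astype(int)); print(g[210:215,385:410].mean(0).astype(int))
E
```

```text
0.124 [0.5462 0.1157 0.124 ] [0.5376 0.0609 0.124 ] len 0.05541760444350013 mid [0.5419 0.0883 0.124 ] ang from +y cw 0.15517166938108
rim [0.5425 0.0852 0.124 ] diam 0.08417675222091417
0.11 [0.5477 0.1162 0.11  ] [0.5391 0.0607 0.11  ] len 0.05620147868889475 mid [0.5434 0.0884 0.11  ] ang from +y cw 0.15517166938108148
rim [0.544  0.0853 0.11  ] diam 0.0853674205796342
disc [0.5427 0.089  0.096 ]
tip scene ray at z .12/.11 [0.511  0.1666 0.12  ] [0.5134 0.1589 0.105 ]
[105 105 105 105 105 105 105 105 106 106 105 106 105 105 105 105 105 105
 105 103  88  99 103 105 105 106 110 111 111 112]
[104 104 104 104 104 104 104 104 104 104 104 104 102 101 102 101 101 101
 102 102 102 102 102 102 102]
```

Everything agrees: knob centre (0.543, 0.088) against (0.544, 0.088) from the box model, bar length ~56 mm, rim 84–85 mm. The bar is turned 0.155, which makes the knob angle ≈ 0.125, and the tool's jaws already lie across it. With the jaws shut, the tips meet the lid at TCP z ≈ 0.110, so I'll go into the recess by feel.

step_arm(commands=[[0, 0, 1.5, 0, 0, 0, -1], [0, 0, 4, 0, 0, 0, -0.05], [1, -2.4, 0, 0, 0, 0, -0.05], [1, -2.4, 0, 0, 0, 0, -0.05], [0.75, -2.3, 0, 0, 0, 0, -0.05], [0, 0, 0, 0, 0, 0, -0.05], [0, 0, 0, 0, 0, 0, -0.05]])

```text
time: 8.45
ee_pos: [0.5427, 0.0877, 0.1634]
tool_rot: [[-0.155, -0.988, -0.0], [-0.988, 0.155, 0.0], [-0.0, 0.0, -1.0]]
contact_force: [-0.5, 0.3, -0.1]
width: 0.0406
```

step_arm(commands=[[0, 0, -1.3, 0, 0, 0, -0.05], [0, 0, -1, 0, 0, 0, -0.05], [0, 0, -0.7, 0, 0, 0, -0.05], [0, 0, -0.6, 0, 0, 0, -0.05], [0, 0, -0.6, 0, 0, 0, -0.05], [0, 0, 0, 0, 0, 0, -0.05]])

```text
time: 9.05
ee_pos: [0.5419, 0.0881, 0.1207]
tool_rot: [[-0.154, -0.988, -0.002], [-0.988, 0.154, -0.0], [0.001, 0.002, -1.0]]
contact_force: [-0.6, -0.3, -0.2]
width: 0.0405
```

```bash
python3 - <<'E'
from h import *
a=shot("scene","s8"); t=shot("top","t8")
o=np.zeros((600,800,3),np.uint8)
o[:600,:500]=cv2.resize(a[150:270,240:340],None,fx=5,fy=5,interpolation=2)
o[:300,500:800]=cv2.resize(t[155:275,255:375],(300,300),interpolation=2)
p=np.array(arm.sense()["ee_pos"])
for d in(0,.025):
    q=proj("scene",p-[0,0,d])[0]; cv2.circle(o,tuple(int(v) for v in (q-[240,150])*5),2,(255,0,0),-1)
cv2.imwrite("pics/z8.png",cv2.convertScaleAbs(o,alpha=2)[:,:,::-1])
g=cv2.cvtColor(a,cv2.COLOR_RGB2GRAY).astype(int);print(g[300:325,308:313].mean(1).astype(int))
E
```

```text
[103 104 103 102 104 103 103 104 103 103 102  97  89  86  83  84  89  91
  88  86  83  83  83  82  83]
```

View pics/z8.png

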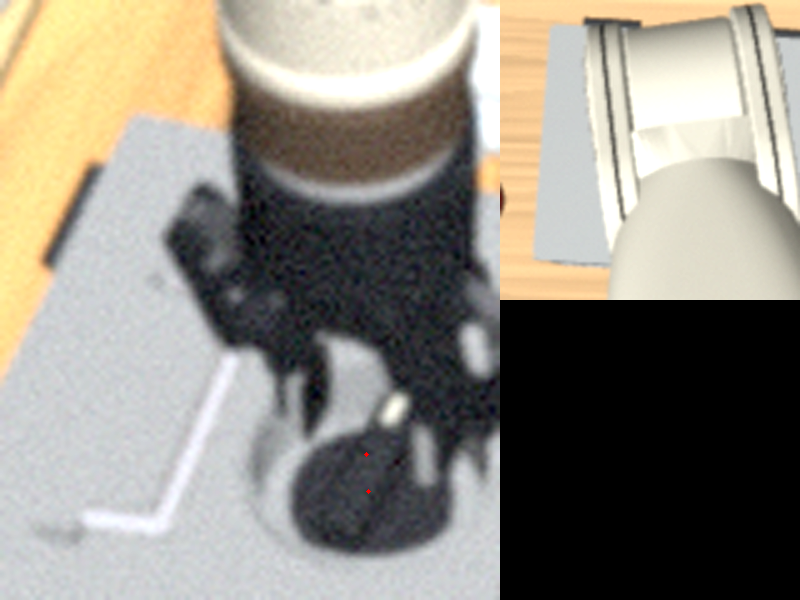

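The lid is shut, and the fingers straddle the bar: tips near crop (312,430) and (430,485), rib at (395,408), with no contact. I'll lower further, watching the force.

step_arm(commands=[[0, 0, -0.5, 0, 0, 0, -0.05], [0, 0, -0.5, 0, 0, 0, -0.05], [0, 0, -0.4, 0, 0, 0, -0.05], [0, 0, 0, 0, 0, 0, -0.05]])

```text
time: 9.55
ee_pos: [0.542, 0.0879, 0.1068]
tool_rot: [[-0.154, -0.988, -0.002], [-0.988, 0.154, -0.0], [0.0, 0.002, -1.0]]
contact_force: [-0.8, -0.0, 0.5]
width: 0.0403
```

step_arm(commands=[[0, 0, -0.4, 0, 0, 0, -0.05], [0, 0, -0.3, 0, 0, 0, -0.05], [0, 0, 0, 0, 0, 0, -0.05]])

```text
time: 9.85
ee_pos: [0.5422, 0.088, 0.1001]
tool_rot: [[-0.154, -0.988, -0.001], [-0.988, 0.154, -0.0], [0.0, 0.001, -1.0]]
contact_force: [0.1, 0.6, 0.2]
width: 0.0405
```

step_arm(commands=[[0, 0, -0.3, 0, 0, 0, -0.05], [0, 0, -0.3, 0, 0, 0, -0.05], [0, 0, 0, 0, 0, 0, -0.05]])

```text
time: 10.15
ee_pos: [0.5422, 0.088, 0.0942]
tool_rot: [[-0.154, -0.988, -0.001], [-0.988, 0.154, -0.0], [0.0, 0.001, -1.0]]
contact_force: [0.2, -0.3, 0.3]
width: 0.0405
```

step_arm(commands=[[0, 0, 0, 0, 0, 0, -0.4], [0, 0, 0, 0, 0, 0, -0.6], [0, 0, 0, 0, 0, 0, -0.8], [0, 0, 0, 0, 0, 0, -1], [0, 0, 0, 0, 0, 0, -1]], force=60)

```text
time: 10.65
ee_pos: [0.5432, 0.088, 0.095]
tool_rot: [[-0.154, -0.988, 0.001], [-0.988, 0.154, 0.0], [-0.0, -0.001, -1.0]]
contact_force: [0.8, -0.7, -0.2]
width: 0.015
```

The bar is gripped (opening 15 mm, hardly any side force). Next I'll press it in.

step_arm(commands=[[0, 0, -0.2, 0, 0, 0, -1], [0, 0, -0.2, 0, 0, 0, -1], [0, 0, -0.2, 0, 0, 0, -1], [0, 0, -0.1, 0, 0, 0, -1], [0, 0, 0, 0, 0, 0, -1]])

```text
time: 11.15
ee_pos: [0.5432, 0.088, 0.0887]
tool_rot: [[-0.154, -0.988, 0.002], [-0.988, 0.154, 0.0], [-0.0, -0.002, -1.0]]
contact_force: [0.5, -0.9, 7.4]
width: 0.0148
```

Force 7.4 N at about 6.3 mm matches the spring. I'll press 1 mm more, then turn clockwise.

step_arm(commands=[[0, 0, -0.1, 0, 0, 0, -1], [0, 0, 0, 0, 0, -0.08, -1], [0, 0, 0, 0, 0, -0.08, -1], [0, 0, 0, 0, 0, -0.08, -1], [0, 0, 0, 0, 0, -0.08, -1], [0, 0, 0, 0, 0, -0.08, -1], [0, 0, 0, 0, 0, -0.08, -1], [0, 0, 0, 0, 0, 0, -1]])

```text
time: 11.95
ee_pos: [0.5429, 0.0881, 0.0878]
tool_rot: [[-0.594, -0.805, 0.001], [-0.805, 0.594, 0.0], [-0.001, -0.001, -1.0]]
contact_force: [-0.9, 0.0, 7.5]
width: 0.0145
```

```bash
python3 - <<'E'
from h import *
s=arm.sense();print(s["contact_force"],s["ft_torque"],s["ee_pos"],s["joint_positions"][5])
E
```

```text
[-0.91613452  0.03831991  7.50567205] [-0.00694281  0.18712498 -0.05489274] [0.54293974 0.08812966 0.08784559] -0.774087210555407
```

step_arm(commands=[[0, 0, 0, 0, 0, -0.08, -1], [0, 0, 0, 0, 0, -0.08, -1], [0, 0, 0, 0, 0, -0.08, -1], [0, 0, 0, 0, 0, -0.08, -1], [0, 0, 0, 0, 0, -0.08, -1], [0, 0, 0, 0, 0, -0.08, -1], [0, 0, 0, 0, 0, -0.08, -1]])

```text
time: 12.65
ee_pos: [0.5427, 0.0884, 0.0878]
tool_rot: [[-0.931, -0.365, 0.001], [-0.365, 0.931, 0.001], [-0.001, 0.0, -1.0]]
contact_force: [-2.0, 0.0, 7.6]
width: 0.0149
```

```bash
cat > st.py <<'E'
from h import *
s=arm.sense();R=np.array(s["tool_rot"]);print("F",np.round(s["contact_force"],2),"T",np.round(s["ft_torque"],3),"z",round(s["ee_pos"][2],4),"knob~",round(np.pi-.03-np.arctan2(R[1,1],R[0,1]),3),"w",round(s["width"],4))
E
python3 st.py
```

```text
F [-1.96  0.01  7.58] T [0.067 0.301 0.094] z 0.0878 knob~ 1.167 w 0.0149
```

Knob is now ≈ 1.17. From here I'll turn in smaller steps and watch the moment.

step_arm(commands=[[0, 0, 0, 0, 0, -0.06, -1], [0, 0, 0, 0, 0, -0.06, -1], [0, 0, 0, 0, 0, -0.04, -1]])

```text
time: 12.95
ee_pos: [0.5427, 0.0885, 0.0878]
tool_rot: [[-0.977, -0.213, 0.001], [-0.213, 0.977, 0.001], [-0.001, 0.001, -1.0]]
contact_force: [-1.4, 0.8, 7.6]
width: 0.014
```

```bash
python3 st.py
```

```text
F [-1.36  0.76  7.58] T [0.059 0.293 0.032] z 0.0878 knob~ 1.326 w 0.014
```

step_arm(commands=[[0, 0, 0, 0, 0, -0.05, -1], [0, 0, 0, 0, 0, -0.05, -1]])

```text
time: 13.15
ee_pos: [0.5427, 0.0886, 0.0878]
tool_rot: [[-0.993, -0.114, 0.001], [-0.114, 0.993, 0.001], [-0.001, 0.001, -1.0]]
contact_force: [-1.8, 0.4, 7.6]
width: 0.0143
```

```bash
python3 st.py
```

```text
F [-1.82  0.39  7.59] T [0.151 0.329 0.059] z 0.0878 knob~ 1.426 w 0.0143
```

step_arm(commands=[[0, 0, 0, 0, 0, -0.05, -1], [0, 0, 0, 0, 0, -0.05, -1]])

```text
time: 13.35
ee_pos: [0.5427, 0.0886, 0.0878]
tool_rot: [[-1.0, -0.015, 0.001], [-0.015, 1.0, 0.001], [-0.001, 0.001, -1.0]]
contact_force: [-1.4, 0.8, 7.4]
width: 0.0149
```

```bash
python3 st.py
```

```text
F [-1.4   0.84  7.43] T [0.161 0.27  0.039] z 0.0878 knob~ 1.526 w 0.0149
```

step_arm(commands=[[0, 0, 0, 0, 0, -0.05, -1], [0, 0, 0, 0, 0, -0.05, -1]])

```text
time: 13.55
ee_pos: [0.5427, 0.0889, 0.0878]
tool_rot: [[-0.996, 0.085, 0.001], [0.085, 0.996, 0.002], [-0.001, 0.002, -1.0]]
contact_force: [-1.0, 1.2, 7.9]
width: 0.0148
```

```bash
python3 st.py
```

```text
F [-1.04  1.22  7.9 ] T [0.515 0.33  0.317] z 0.0878 knob~ 1.625 w 0.0148
```

step_arm(commands=[[0, 0, 0, 0, 0, -0.04, -1], [0, 0, 0, 0, 0, 0, -1]])

```text
time: 13.75
ee_pos: [0.5427, 0.089, 0.0878]
tool_rot: [[-0.992, 0.122, 0.001], [0.122, 0.992, 0.002], [-0.001, 0.002, -1.0]]
contact_force: [-1.2, 1.5, 6.9]
width: 0.0147
```

```bash
python3 st.py
```

```text
F [-1.19  1.5   6.91] T [0.586 0.209 0.468] z 0.0878 knob~ 1.663 w 0.0147
```

The moment climbed from 0.04 to 0.47 Nm, so the bar is on its stop at about 1.6. I'll let it rise while still holding the turn.

step_arm(commands=[[0, 0, 0.2, 0, 0, 0, -1], [0, 0, 0.2, 0, 0, 0, -1], [0, 0, 0.2, 0, 0, 0, -1], [0, 0, 0.1, 0, 0, 0, -1], [0, 0, 0, 0, 0, 0, -1]])

```text
time: 14.25
ee_pos: [0.5427, 0.0889, 0.0938]
tool_rot: [[-0.992, 0.123, 0.0], [0.123, 0.992, 0.002], [0.0, 0.002, -1.0]]
contact_force: [1.2, 4.8, -1.6]
width: 0.0142
```

```bash
python3 st.py
```

```text
F [ 1.16  4.83 -1.6 ] T [ 1.481 -0.446  0.436] z 0.0938 knob~ 1.664 w 0.0142
```

step_arm(commands=[[0, 0, 0, 0, 0, 0, -0.5], [0, 0, 0, 0, 0, 0, -0.05], [0, 0, 0, 0, 0, 0, -0.05], [0, 0, 0, 0, 0, 0, -0.05], [0, 0, 0, 0, 0, 0, -0.05]])

```text
time: 14.75
ee_pos: [0.5424, 0.0876, 0.0937]
tool_rot: [[-0.992, 0.124, -0.0], [0.124, 0.992, -0.001], [0.0, -0.001, -1.0]]
contact_force: [0.3, 0.1, -0.5]
width: 0.0407
```

step_arm(commands=[[0, 0, 1, 0, 0, 0, -0.05], [0, 0, 2, 0, 0, 0, -0.05], [0, 0, 3, 0, 0, 0, -0.05], [0, 0, 4, 0, 0, 0, -0.05], [-4, 0, 2, 0, 0, 0, -0.05], [-4, 0, 0, 0, 0, 0, -0.05], [-4, 0, 0, 0, 0, 0, -0.05], [-4, 0, 0, 0, 0, 0, -0.05]])

```text
time: 15.55
ee_pos: [0.3813, 0.0879, 0.2146]
tool_rot: [[-0.992, 0.124, 0.002], [0.124, 0.992, 0.0], [-0.002, 0.0, -1.0]]
contact_force: [0.1, -0.2, 0.5]
width: 0.0407
```

step_arm(commands=[[-2, -4, 0, 0, 0, 0, -0.05], [-1, -4, 0, 0, 0, 0, -0.05], [0, -4, 0, 0, 0, 0, -0.05], [0, -4, 0, 0, 0, 0, -0.05], [0, -4, 0, 0, 0, 0, -0.05], [0, 0, 0, 0, 0, 0, -0.05]])

```text
time: 16.15
ee_pos: [0.3527, -0.1159, 0.2147]
tool_rot: [[-0.991, 0.131, 0.002], [0.131, 0.991, -0.002], [-0.002, -0.002, -1.0]]
contact_force: [-0.6, 1.0, -0.4]
width: 0.0406
```

```bash
python3 - <<'E'
from h import *
t=shot("top","t9"); s=shot("scene","s9"); print(arm.sense()["contact_force"],arm.sense()["ee_pos"])
o=np.zeros((600,800,3),np.uint8)
o[:480,:480]=cv2.resize(t[200:260,305:365],None,fx=8,fy=8,interpolation=2)
o[:480,480:800]=cv2.resize(s[130:345,200:370],(320,405),interpolation=2)[:480] if 0 else cv2.copyMakeBorder(cv2.resize(s[130:345,200:370],(320,405)),0,75,0,0,0)
cv2.imwrite("pics/z9.png",cv2.convertScaleAbs(o,alpha=1.8)[:,:,::-1])
E
```

```text
[ 0.37234027 -0.0345672   0.27436859] [ 0.35242568 -0.11265973  0.21427035]
```

View pics/z9.png

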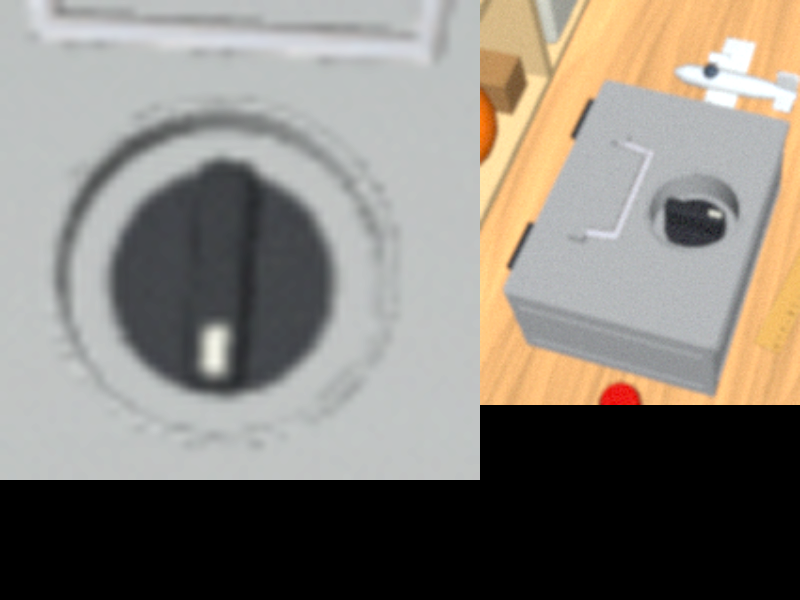

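The rib now points to the front: crop (213,350) against the centre (222,280), so the knob is at about 1.63, matching the felt stop. The lid is flush and the plane, torch and ruler look untouched. To confirm it sprung out, I'll touch the bar's top lightly with the jaws shut. Contact should come at TCP z ≈ 0.1145 if it's out, ≈ 0.1095 if it's still in.

step_arm(commands=[[0, 4, 0, 0, 0, 0, -1], [0, 4, 0, 0, 0, 0, -1], [3, 4, 0, 0, 0, 0, -1], [4, 4, 0, 0, 0, 0, -1], [4, 4, 0, 0, 0, 0, -1], [4, 0, 0, 0, 0, 0, -1], [4, 0, 0, 0, 0, 0, -1], [0, 0, 0, 0, 0, 0, -1]])

```text
time: 17.05
ee_pos: [0.5365, 0.0815, 0.2121]
tool_rot: [[-0.993, 0.12, 0.0], [0.12, 0.993, 0.0], [-0.0, 0.0, -1.0]]
contact_force: [-1.9, -0.3, -0.5]
width: 0.0003
```

step_arm(commands=[[0, 0.1, -3, 0, 0, 0, -1], [0, 0, -3, 0, 0, 0, -1], [0, 0, -2, 0, 0, 0, -1], [0, 0, -1, 0, 0, 0, -1], [0, 0, -0.5, 0, 0, 0, -1], [0, 0, 0, 0, 0, 0, -1]])

```text
time: 17.65
ee_pos: [0.533, 0.0804, 0.119]
tool_rot: [[-0.992, 0.122, -0.0], [0.122, 0.992, 0.0], [0.0, 0.0, -1.0]]
contact_force: [0.1, 0.9, 0.1]
width: -0.0
```

step_arm(commands=[[0.9, 0.7, 0, 0, 0, 0, -1], [0, 0, -0.1, 0, 0, 0, -1], [0, 0, -0.1, 0, 0, 0, -1], [0, 0, -0.1, 0, 0, 0, -1], [0, 0, 0, 0, 0, 0, -1]])

```text
time: 18.15
ee_pos: [0.5421, 0.0866, 0.1156]
tool_rot: [[-0.992, 0.124, -0.0], [0.124, 0.992, -0.0], [0.0, -0.0, -1.0]]
contact_force: [-0.0, -0.3, 0.3]
width: -0.0001
```

step_arm(commands=[[0, 0, -0.1, 0, 0, 0, -1], [0, 0, 0, 0, 0, 0, -1]])

```text
time: 18.35
ee_pos: [0.5421, 0.0866, 0.1146]
tool_rot: [[-0.992, 0.124, -0.0], [0.124, 0.992, -0.0], [0.0, -0.0, -1.0]]
contact_force: [0.3, -0.1, 0.5]
width: -0.0001
```

step_arm(commands=[[0, 0, -0.1, 0, 0, 0, -1], [0, 0, 0, 0, 0, 0, -1]])

```text
time: 18.55
ee_pos: [0.5422, 0.0866, 0.1142]
tool_rot: [[-0.992, 0.124, 0.0], [0.124, 0.992, -0.0], [-0.0, -0.0, -1.0]]
contact_force: [-3.4, -0.1, 4.9]
width: 0.0004
```

Contact came at TCP z 0.1143, so the knob has sprung out. Now I'll clear away.

step_arm(commands=[[0, 0, 1, 0, 0, 0, -1], [0, 0, 3, 0, 0, 0, -1], [0, 0, 4, 0, 0, 0, -1], [-4, 0, 2, 0, 0, 0, -1], [-4, 0, 0, 0, 0, 0, -1], [-4, 0, 0, 0, 0, 0, -1], [-3, 0, 0, 0, 0, 0, -1], [0, 0, 0, 0, 0, 0, -1]])

```text
time: 19.35
ee_pos: [0.3887, 0.0865, 0.2143]
tool_rot: [[-0.992, 0.123, -0.001], [0.123, 0.992, -0.0], [0.001, -0.0, -1.0]]
contact_force: [1.9, -0.7, -0.2]
width: 0.0002
```

step_arm(commands=[[0, -4, 0, 0, 0, 0, -1], [0, -4, 0, 0, 0, 0, -1], [0, -4, 0, 0, 0, 0, -1], [0, -4, 0, 0, 0, 0, -1], [0, -2, 0, 0, 0, 0, -1], [0, 0, 0, 0, 0, 0, -1], [0, 0, 0, 0, 0, 0, -1]])

```text
time: 20.05
ee_pos: [0.3928, -0.0935, 0.2139]
tool_rot: [[-0.992, 0.125, 0.0], [0.125, 0.992, 0.0], [-0.0, 0.0, -1.0]]
contact_force: [-0.3, 0.8, 0.2]
width: 0.0001
```

```bash
python3 - <<'E'
from h import *
t=shot("top","t10"); b=cv2.imread("pics/t9.png")[:,:,::-1]
d=cv2.absdiff(t,b).max(2)
print("diff knob area",d[200:260,305:365].mean(),"lid",d[160:265,260:400].mean(),d[160:265,260:400].max())
t1=cv2.imread("pics/t1.png")[:,:,::-1]; d=cv2.absdiff(t,t1).max(2)
for n,(x0,x1,y0,y1) in dict(plane=(405,475,195,268),torch=(222,258,215,250),ruler=(300,368,270,296),case=(150,225,278,325),flask=(150,203,183,225)).items(): print(n,d[y0:y1,x0:x1].mean().round(1),(d[y0:y1,x0:x1]>40).sum())
print(arm.sense()["contact_force"],arm.sense()["ee_pos"])
E
```

```text
diff knob area 1.1277777777777778 lid 1.1087074829931973 7
plane 2.6 0
torch 2.5 0
ruler 2.6 0
case 2.1 0
flask 2.2 0
[ 0.35825249 -0.714718   -0.45558698] [ 0.39265748 -0.09293096  0.21382025]
```

The knob and lid look the same as before the touch, the other lost things haven't moved, and the arm is clear. I'm handing in.

```bash
python3 -c "
from workcell import arm; print(arm.finish_job())"
```

```text
the job is handed in; nothing more can be done
None
```

The cash box is shut and locked, and I handed the job in at about 20 s of the 64 s allowed; the hand-in reported no verdict.

**What I did:** I swung the lid down to a hard stop (15 N). I then gripped the bar knob, pressed it in about 7 mm, and turned it clockwise until the moment rose to about 0.47 Nm, at a knob angle of about 1.6. I let it rise while still holding the turn, then released it.

**Last checks:**
- **Knob angle:** the top view shows it at about 1.63, which agrees with the felt stop.
- **Sprung out:** a light touch met the bar's top about 4 mm above the lid's level, which is where it should be when out.
- **Lid and knob after the touch:** both look unchanged in the picture.
- **Other lost things:** the plane, torch, ruler, case and flask show no change from the first picture.
- **Arm:** it is clear of everything, with contact force near zero.

**What disagreed or wasn't checked:**
- **Fingertip reach:** with the jaws shut, the tips met the lid about 35 mm higher on the tool than the stated 25 mm ahead of the TCP. I never found out why, so I worked by feel and used the felt lid level as my reference.
- **Beads:** both were seen in the box before the lid went down; I could not check them after that.

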